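# Refit the top board of a small wooden display stand at the clearance sale

### The job

Put the little wooden display stand back together for the sale table: take the top board that has two round holes by its raised rail, and lower it over the two pegs of the stand until it rests flush on both uprights, then let go. Do not drop it into place, and leave the board without holes and the white mug where they are.

Things in the scene. Friction and masses are not known exactly. Their poses are not given: they have to be found in the camera images.
- stand: Wooden stand fixed to the table. Foot 110 (x) by 210 (y) by 12 mm. Two uprights at y = -75 and +75 mm, 96 (x) by 26 mm, flat tops 57 mm above the table. On the middle of each top (x = 0) a pale peg 30 mm high: 20 mm diameter for its lowest 10 mm, tapering to 10 mm at the tip. Origin: centre of the underside, on the table; y runs from peg to peg, z up.
- top_board: Loose wooden board, 90 (x) by 220 (y) by 14 mm, 0.18-0.35 kg, flat on the table, with TWO ROUND HOLES, 36 mm diameter, at x = 0, y = -75 and +75. Rail along y over its middle: 18 mm wide, 90 long, 32 to 50 mm above the underside, on posts at y = -36 and +36. Origin: centre of the underside; z up. Seated: origin 57 mm above the stand's, y axes parallel, either way round.
- plain_board: Bystander: loose wooden board of the same size and wood with the same rail but NO holes, lying flat on the other side of the stand. Origin and axes as for the top board.
- mug: Bystander: white ceramic mug, 76 mm across, 90 mm high, standing on the table beyond the stand. Origin: centre of its underside.
Not all that is in view belongs to the job. Leave any purple look-alike of the top_board alone.

How it is judged (in metres and radians):
On the way:
1. the top board has been lifted well clear of the table, about to the peg tips (height (world z) of top_board above 0.075 m), for 0.1 s.
At the end, for the whole second after the job is handed in: The board with holes sits on the stand with both pegs in its holes: rail up, underside within 4 mm of the uprights' tops, centre within 15 mm of the stand's, lengthways within 10 degrees, level within 3.4 degrees, at rest; the board without holes and the mug are within 30 mm of where they started (z of top_board in the frame of stand between 0.053 and 0.061 m and horizontal distance between top_board and stand below 0.015 m and angle between the y axis of top_board and the y axis of stand, either way round below 0.18 rad and angle between top_board's own z axis and vertical below 0.06 rad and linear speed of top_board below 0.02 m/s and distance of each of plain_board, mug from where it was at the start of the episode below 0.03 m); the robot touches nothing.
It fails at once if the top board falls freely (faster than 0.7 m/s while the fingers do not hold it, a drop of about 25 mm) (linear speed of top_board above 0.7 m/s and contact force between the fingers and top_board below 0.1 N).
It fails at once if the board without holes is moved by more than 30 mm (distance of plain_board from where it was at the start of the episode above 0.03 m).
It fails at once if the mug is moved by more than 30 mm or tipped over (distance of mug from where it was at the start of the episode above 0.03 m or angle between mug's own z axis and vertical above 0.5 rad).
It also fails if it takes over 38 s, if anything falls off the work surface, if the arm or the gripper's body presses on something with over 40 N, if the wrist force passes 120 N, or if a joint passes its speed limit or range.

### The arm

A 6-joint arm with a two-finger parallel gripper is mounted at the origin on the work surface. World frame = base frame: x ahead of the robot, y to its left, z up, the work surface at z = 0. Lengths are in m, angles in degrees, forces in N, time in s.
With the tool pointing down it reaches from about 0.3 to 0.75 m from the base axis. Payload 8.5 kg.
Tool frame: the origin (TCP) lies midway between the tips of the shut fingers; the grasp point (between the pads) lies 19 mm behind it (env.grip_depth is the distance from the TCP to the grasp point, in m); x points along the fingers, y is the direction in which the jaws open and shut, and the axes are right-handed (so a half turn about x gives the same grasp; the last joint's range is limited). The gripper opens to 85 mm and grips with 20 to 120 N. Pads are 22 mm wide; open, the fingers measure 114 mm over their backs; the gripper's body (76 mm by 85 mm) begins 54 mm behind the grasp point. The pads swing forward as they close: fully open they stand 13 mm farther back than shut.
Start: joints at [-81.434, 21.807, 74.336, -0, 83.858, -12.336], TCP at [0.196, -0.514, 0.231] pointing down, gripper open.
Joint ranges: [-178.18, 178.18], [-50.72, 133.34], [12.68, 142.11], [-81.47, 261.47], [9.98, 163.14], [-165.26, 165.26]. Speed limits (degrees/s): [136.94, 136.94, 180, 180, 180, 180].

### API

Orientations are given as a 3x3 rotation matrix whose columns are the frame's x, y, z axes.
In Python, from rig import env gives the robot as it stands.
- The arm moves only by the tool play_rows, never from a script. Its arguments are lists of equal length, an entry for each row: "travel": the shift along the world's x, y, z in cm, a list of three; "rotation": the turn, a rotation vector about the world's x, y, z in rad, a list of three; "claw": the finger opening in cm, from 0 to 8.54. A call has 1 to 12 rows; each row shifts and turns the pose as measured when the row begins; what a row does not reach is not made up. A row lasts 1/12 s, in which the tool goes at most 41.7 mm and 7.16 degrees, less where a joint would pass 70% of its speed; a pose out of reach is approached as far as the arm can. A call is refused whole if a number of a shift passes 4.17 or a number of a turn 0.125, either way. A call with a gripper value outside its range is refused whole. The fingers move at their own pace and stop on an object; "squeeze" is the grip in N (left out, the last holds). Time passes only in rows, so rows that do not move let the fingers close. It gives the time, the measured TCP pose, the force and the opening at its end, in the units of the state.
- env.observe(): the state, without advancing time (a new reading comes with each control period).
- env.get_image(name): name is "scene" or "top" or "wrist"; returns the picture (480x640x3 uint8, red, green, blue); there is no depth.
- env.camera_info(name): a dict with "vertical_fov" (degrees; the focal length in pixels is half the picture's height over the tangent of half this angle, whatever the lens; pixels are square), "cx", "cy" (the principal point, pixels), "eye" and "rotation" of the camera in the world. Camera axes: x right, y down, z forward; pixel columns grow to the right and rows downward; lengths in m; the calibration is good to about 2 mm. A picture is of the moment at which its call begins: read the wrist's pose just before it. camera_info takes no time and is no camera call; for the wrist camera it gives the pose at the moment of the call.
- env.close_job(): hands the job in, once; it reports no verdict.
The state is a dict: "time_s": time; "q": joint angles; "qvel": joint speeds; "joint_efforts": joint torques, N m; "position": TCP position; "tool_rot": TCP orientation; "ft_force": force on the tool from outside, world axes, zero at the start; "wrist_torque": the same for the moment, N m; "grip_width": finger opening in m.
Only numpy, scipy, OpenCV 4.12 (cv2) and the standard library are available. Lean on these libraries where they do the work, as an engineer would, in place of code of your own. Each camera call takes 0.05 s, during which the arm holds its last target.

## Working session

There is one attempt and no reset: what is moved stays moved. The work goes in short steps, Python scripts to look and compute and a tool call to move; the robot and the scene stay as the last step left them, time stands still between calls to the robot, and variables do not carry over. Pictures are saved under pics/ and viewed, and the job is handed in when it is done.

Besides the shell and the picture viewer there is one more tool, called after "Call:" by a JSON object that holds its "name" and its "arguments". play_rows: Moves the arm, as the interface text tells. Its arguments: {"type":"object","properties":{"travel":{"type":"array","items":{"type":"array","items":{"type":"number"}}},"rotation":{"type":"array","items":{"type":"array","items":{"type":"number"}}},"claw":{"type":"array","items":{"type":"number"}},"squeeze":{"type":"number"}},"required":["travel","rotation","claw"]}

```bash
ls; mkdir -p pics; python3 - <<'E'
from rig import env
import cv2
for n in ["scene","top","wrist"]:
    i=env.camera_info(n); print(n,i)
    cv2.imwrite(f"pics/{n}0.png",env.get_image(n)[:,:,::-1])
print(env.observe())
E
```

```text
pics
scene {'vertical_fov': 49.329093164849105, 'cx': 329.38330471388633, 'cy': 245.06341602668422, 'eye': array([ 0.93862107, -0.65613253,  0.96157269]), 'rotation': array([[ 0.76722072,  0.51388731, -0.38378665],
       [ 0.64135189, -0.60877122,  0.46697468],
       [ 0.0063341 , -0.60441494, -0.7966445 ]])}
top {'vertical_fov': 44.44072229235124, 'cx': 316.8871970946068, 'cy': 235.63352293287343, 'eye': array([ 0.38760889, -0.11568642,  1.52956385]), 'rotation': array([[-0.02656656, -0.99716119,  0.07045412],
       [-0.9995882 ,  0.02726366,  0.00895111],
       [-0.01084653, -0.07018731, -0.99747486]])}
wrist {'vertical_fov': 66.41811541123695, 'cx': 326.87061577467597, 'cy': 233.62607495286238, 'eye': array([ 0.25976498, -0.48780487,  0.3723402 ]), 'rotation': array([[ 3.57022930e-01, -8.98830063e-01, -2.54242297e-01],
       [-9.34095495e-01, -3.43684683e-01, -9.66770119e-02],
       [-4.82978456e-04,  2.72002494e-01, -9.62296425e-01]])}
{'time_s': 0.15, 'q': array([-8.14346543e+01,  2.18343247e+01,  7.43719392e+01, -9.13553657e-04,
        8.38573942e+01, -1.23350873e+01]), 'qvel': array([-0.11788273, -0.0487359 , -0.1051133 ,  0.03388139,  0.12597183,
        0.00268064]), 'joint_efforts': array([ 2.42606242e-03, -4.48623991e+01, -2.31345373e+01, -1.57091081e-04,
        3.82654398e-03,  2.73875480e-05]), 'position': array([ 0.19617715, -0.51359337,  0.23084968]), 'tool_rot': array([[-1.81152102e-04,  3.56746563e-01, -9.34201187e-01],
       [ 1.09629146e-03, -9.34200570e-01, -3.56746540e-01],
       [-9.99999383e-01, -1.08878217e-03, -2.21865812e-04]]), 'ft_force': array([ 0.10957462, -0.50147476, -0.67303814]), 'wrist_torque': array([-0.04170177,  0.02542205, -0.00491278]), 'grip_width': 0.08552459116316756}
```

View pics/scene0.png

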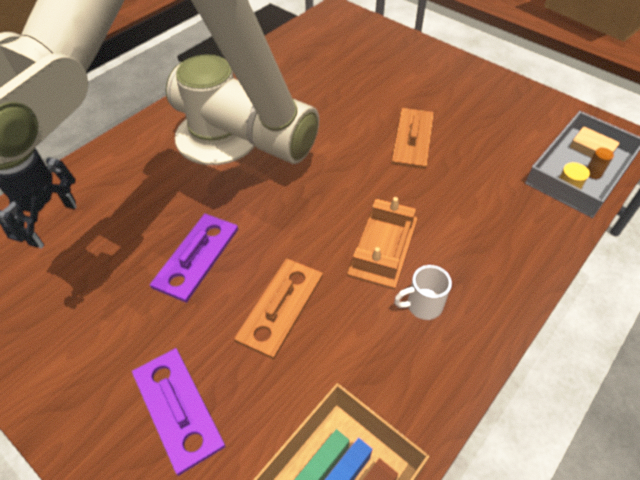

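View pics/top0.png

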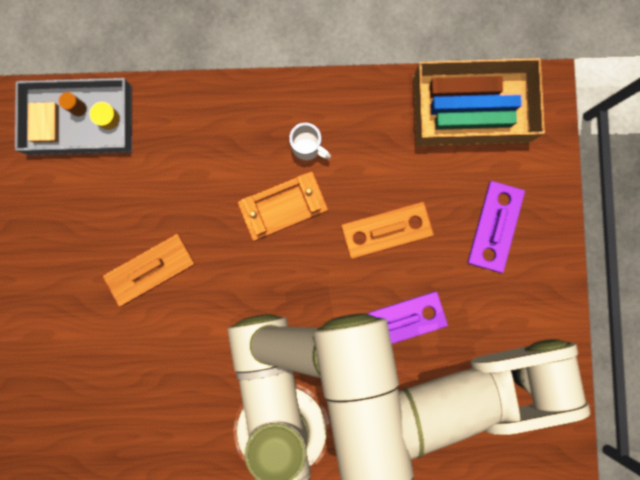

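View pics/wrist0.png

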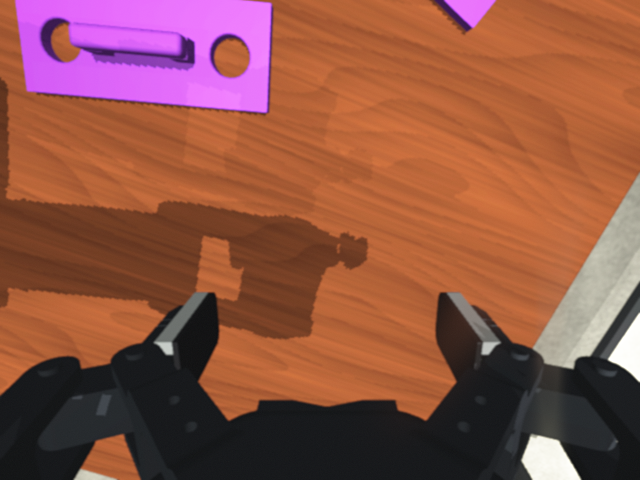

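Candidates for the top board, by pixel in the top view:
- Wooden board with two holes at (387,230), which matches the description.
- Wooden board without holes at (148,269).
- Purple look-alikes at (497,226) and about (405,318).

The stand is at (283,205) and the mug at (306,141). I choose (387,230) and will check it in a close crop.

```bash
python3 - <<'E'
import cv2
t=cv2.imread("pics/top0.png"); s=cv2.imread("pics/scene0.png")
cv2.imwrite("pics/t_crop.png",cv2.resize(t[165:265,230:440],None,fx=3.8,fy=3.8,interpolation=cv2.INTER_CUBIC))
a=cv2.resize(s[190:360,230:425],None,fx=3.5,fy=3.5,interpolation=cv2.INTER_CUBIC)
cv2.imwrite("pics/s_crop.png",a)
E
```

```text
(no output)
```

View pics/t_crop.png

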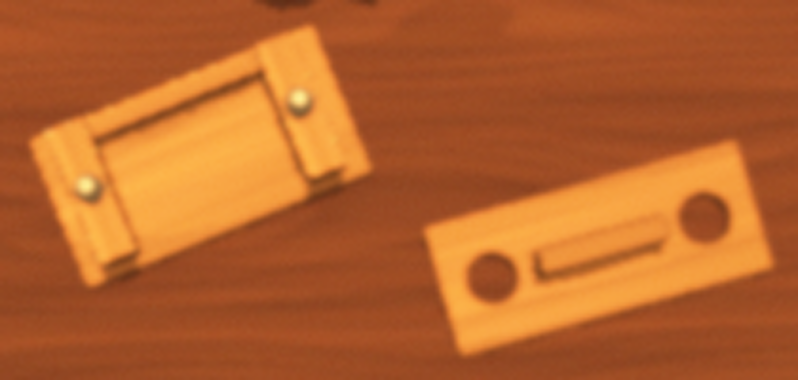

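View pics/s_crop.png

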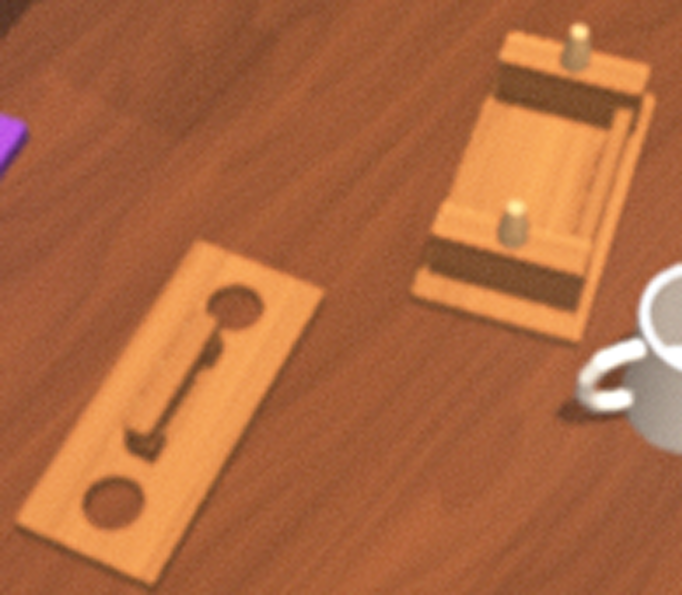

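```bash
cat > h.py <<'E'
import numpy as np, math
def bp(info,uv,z):
    f=240/math.tan(math.radians(info["vertical_fov"]/2))
    d=np.array([(uv[0]-info["cx"])/f,(uv[1]-info["cy"])/f,1.0])
    d=info["rotation"]@d; e=info["eye"]
    return e+d*(z-e[2])/d[2]
E
python3 - <<'E'
from rig import env
from h import *
T=env.camera_info("top"); S=env.camera_info("scene")
tc=lambda p:((p[0]+.5)/3.8-.5+230,(p[1]+.5)/3.8-.5+165)
sc=lambda p:((p[0]+.5)/3.5-.5+230,(p[1]+.5)/3.5-.5+190)
def rep(n,a,b):
    c=(a+b)/2; d=a-b
    print(n,c.round(4),"len",np.linalg.norm(d).round(4),"ang",round(math.degrees(math.atan2(d[1],d[0])),2))
def corners(n,P):
    P=np.array(P); print(n,P.mean(0).round(4),[np.linalg.norm(P[i]-P[(i+1)%4]).round(4) for i in range(4)]); 
    for i in range(4):
        d=P[(i+1)%4]-P[i]; print("   ang",round(math.degrees(math.atan2(d[1],d[0])),2))
rep("T holes",bp(T,tc((491,277)),.014),bp(T,tc((704,217)),.014))
rep("S holes",bp(S,sc((236,306)),.014),bp(S,sc((113,502)),.014))
corners("T board",[bp(T,tc(p),.014) for p in[(427,228),(737,140),(773,266),(461,354)]])
corners("S board",[bp(S,sc(p),.014) for p in[(200,241),(323,291),(152,580),(18,521)]])
rep("T pegs",bp(T,tc((88,185)),.087),bp(T,tc((299,99)),.087))
rep("S pegs",bp(S,sc((579,31)),.087),bp(S,sc((515,207)),.087))
corners("T foot",[bp(T,tc(p),.012) for p in[(314,26),(372,170),(92,287),(32,142)]])
E
```

```text
T holes [ 0.5053 -0.2834  0.014 ] len 0.1507 ang 104.19
S holes [ 0.5028 -0.2862  0.014 ] len 0.1508 ang 104.04
T board [ 0.5053 -0.2847  0.014 ] [np.float64(0.2199), np.float64(0.0893), np.float64(0.2203), np.float64(0.0888)]
   ang -75.68
   ang -166.39
   ang 104.2
   ang 13.35
S board [ 0.503  -0.2859  0.014 ] [np.float64(0.0875), np.float64(0.2172), np.float64(0.0869), np.float64(0.2189)]
   ang 14.06
   ang -75.78
   ang -164.78
   ang 104.38
T pegs [ 0.5753 -0.0152  0.087 ] len 0.1482 ang 110.74
S pegs [ 0.5726 -0.0169  0.087 ] len 0.1501 ang 110.82
T foot [ 0.5753 -0.0159  0.012 ] [np.float64(0.1071), np.float64(0.2071), np.float64(0.108), np.float64(0.2091)]
   ang -159.77
   ang 111.2
   ang 21.3
   ang -69.05
```

The crop confirms a wooden board with two holes and a rail. In the crop the holes are at (491,277) and (704,217), and the peg tips at (88,185) and (299,99). Measured sizes match the spec: hole spacing 150.7 mm and peg spacing 148–150 mm. The board is at about (0.504, -0.285), 104.1°, and the stand at about (0.574, -0.016), 110.8°. Next I reach above the board with a turn of about +83°.

Call:
{"name": "play_rows", "arguments": {"travel": [[2.5,1.9,-0.3],[2.5,1.9,-0.3],[2.5,1.9,-0.3],[2.5,1.9,-0.3],[2.5,1.9,-0.3],[2.5,1.9,-0.3],[2.5,1.9,-0.3],[2.5,1.9,-0.3],[2.5,1.9,-0.3],[2.5,1.9,-0.3],[2.5,1.9,-0.3],[2.5,1.9,-0.3]], "rotation": [[0,0,0.12],[0,0,0.12],[0,0,0.12],[0,0,0.12],[0,0,0.12],[0,0,0.12],[0,0,0.12],[0,0,0.12],[0,0,0.12],[0,0,0.12],[0,0,0.12],[0,0,0.12]], "claw": [8.5,8.5,8.5,8.5,8.5,8.5,8.5,8.5,8.5,8.5,8.5,8.5]}}

```text
time_s: 1.15
position: [0.5029, -0.2764, 0.1906]
tool_rot: [[-0.005, 0.96, 0.279], [0.001, 0.279, -0.96], [-1.0, -0.004, -0.002]]
ft_force: [-0.2, -1.4, 1.0]
grip_width: 0.0854
```

Call:
{"name": "play_rows", "arguments": {"travel": [[0,-0.5,-1.5],[0,-0.3,-1.5],[0,0,0]], "rotation": [[0,0,-0.02],[0,0,-0.02],[0,0,0]], "claw": [8.5,8.5,8.5]}}

```text
time_s: 1.4
position: [0.5077, -0.2788, 0.1586]
tool_rot: [[-0.004, 0.967, 0.255], [0.002, 0.255, -0.967], [-1.0, -0.004, -0.003]]
ft_force: [0.2, 0.5, -1.0]
grip_width: 0.0847
```

```bash
python3 - <<'E'
from rig import env
import cv2,json
o=env.observe(); i=env.camera_info("wrist")
cv2.imwrite("pics/w1.png",env.get_image("wrist")[:,:,::-1])
import pickle; pickle.dump(i,open("w1.pkl","wb"))
print(o["position"],o["tool_rot"].round(3),o["qvel"].round(1))
E
```

```text
[ 0.50766005 -0.27884383  0.15860048] [[-0.004  0.967  0.255]
 [ 0.002  0.255 -0.967]
 [-1.    -0.004 -0.003]] [ 0.9 -1.1 -2.2 -0.3  2.1 -1. ]
```

View pics/w1.png

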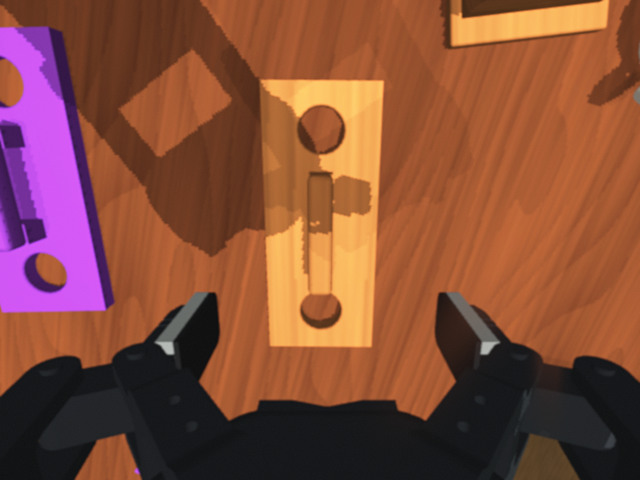

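The wrist view shows the board with both holes at about (321,129) and (321,309), and its rail running straight up the picture at x≈320.

```bash
python3 - <<'E'
from h import *
import pickle
W=pickle.load(open("w1.pkl","rb"))
def rep(n,a,b):
    c=(a+b)/2; d=a-b
    print(n,c.round(4),"len",np.linalg.norm(d).round(4),"ang",round(math.degrees(math.atan2(d[1],d[0])),2))
rep("holes",bp(W,(321,129),.014),bp(W,(321,309),.014))
P=np.array([bp(W,p,.014) for p in[(260,80),(384,80),(372,346),(270,346)]]);print(P.mean(0),[np.linalg.norm(P[i]-P[i-1]).round(4) for i in range(4)])
rep("ends",(P[0]+P[1])/2,(P[2]+P[3])/2)
rep("rail",bp(W,(320,173),.05),bp(W,(320,293),.05))
E
```

```text
holes [ 0.5029 -0.2833  0.014 ] len 0.149 ang 104.53
[ 0.50347191 -0.28419645  0.014     ] [np.float64(0.2195), np.float64(0.09), np.float64(0.2193), np.float64(0.0905)]
ends [ 0.5035 -0.2842  0.014 ] len 0.2194 ang 104.34
rail [ 0.5025 -0.282   0.05  ] len 0.0885 ang 104.49
```

Call:
{"name": "play_rows", "arguments": {"travel": [[-0.4,-0.5,-3],[0,0,-3],[0,0,-3],[0,0,-2],[0,0,0]], "rotation": [[0,0,-0.007],[0,0,0],[0,0,0],[0,0,0],[0,0,0]], "claw": [8.5,8.5,8.5,8.5,8.5]}}

```text
time_s: 1.87
position: [0.5044, -0.287, 0.0522]
tool_rot: [[0.005, 0.969, 0.248], [-0.006, 0.248, -0.969], [-1.0, 0.003, 0.007]]
ft_force: [-0.5, -0.1, 0.1]
grip_width: 0.0852
```

Call:
{"name": "play_rows", "arguments": {"travel": [[-0.05,0.2,-1.5],[0,0,-1.3],[0,0,0]], "rotation": [[0.006,0.005,0],[0,0,0],[0,0,0]], "claw": [8.5,8.5,8.5]}}

```text
time_s: 2.12
position: [0.5046, -0.287, 0.0275]
tool_rot: [[0.003, 0.969, 0.247], [-0.003, 0.247, -0.969], [-1.0, 0.002, 0.003]]
ft_force: [-0.8, 0.6, 0.0]
grip_width: 0.085
```

```bash
python3 - <<'E'
from rig import env
import cv2
o=env.observe()
cv2.imwrite("pics/w2.png",env.get_image("wrist")[:,:,::-1])
print(o["position"],o["tool_rot"].round(4))
E
```

```text
[ 0.50462741 -0.28701941  0.0275279 ] [[ 0.0025  0.9691  0.2468]
 [-0.0026  0.2468 -0.9691]
 [-1.      0.0018  0.0031]]
```

View pics/w2.png

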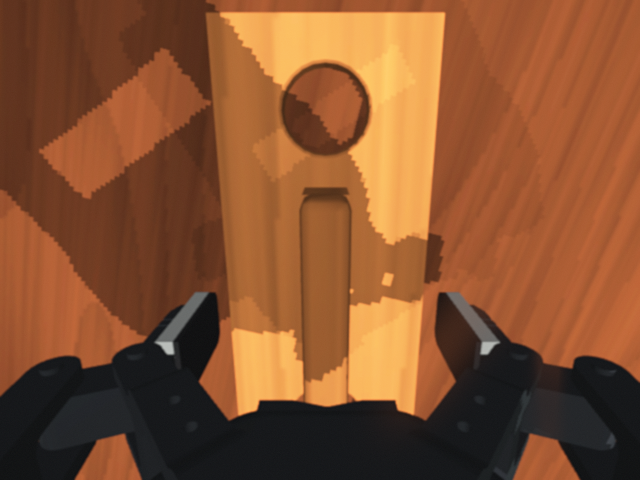

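The rail (x≈326) lies midway between the pads (216 and 438). I lower a little further and close.

Call:
{"name": "play_rows", "arguments": {"travel": [[0,0.1,-0.5],[0,0,0],[0,0,0],[0,0,0],[0,0,0],[0,0,0],[0,0,0],[0,0,0],[0,0,0],[0,0,0],[0,0,0],[0,0,0]], "rotation": [[0.002,0.002,0],[0,0,0],[0,0,0],[0,0,0],[0,0,0],[0,0,0],[0,0,0],[0,0,0],[0,0,0],[0,0,0],[0,0,0],[0,0,0]], "claw": [8.5,6,4,2.5,1.5,1,1,1,1,1,1,1], "squeeze": 70}}

```text
time_s: 3.17
position: [0.5072, -0.2885, 0.0304]
tool_rot: [[0.009, 0.969, 0.247], [-0.008, 0.247, -0.969], [-1.0, 0.007, 0.01]]
ft_force: [-0.2, -0.4, 0.0]
grip_width: 0.0164
```

```bash
python3 - <<'E'
from rig import env
import cv2
o=env.observe()
cv2.imwrite("pics/w3.png",env.get_image("wrist")[:,:,::-1])
print(o["position"],o["tool_rot"].round(4),o["ft_force"],o["wrist_torque"],o["grip_width"],o["time_s"])
E
```

```text
[ 0.50721721 -0.28847075  0.03042951] [[ 0.0089  0.969   0.2469]
 [-0.0081  0.247  -0.969 ]
 [-0.9999  0.0067  0.0101]] [-0.17149968 -0.41947502  0.00603943] [0.01031061 0.05823802 0.00802733] 0.01635986055661045 3.1667
```

View pics/w3.png

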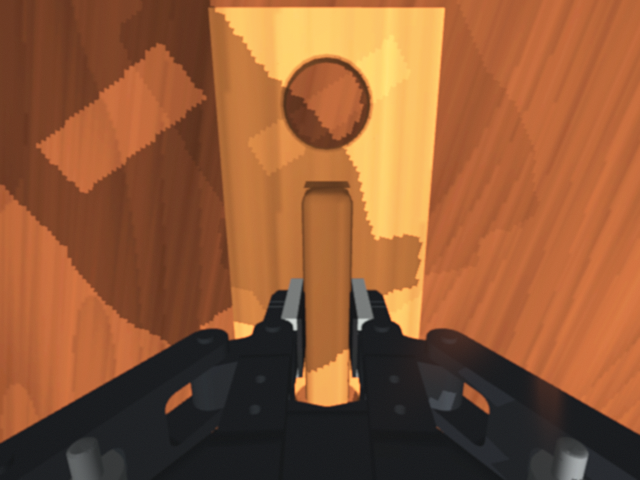

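The pads straddle the rail, but the arm crept up about 3 mm while closing, so the hold is shallow. I open a little, go deeper, and regrip while compensating the creep.

Call:
{"name": "play_rows", "arguments": {"travel": [[0,0,0],[0,0,-0.05],[-0.1,0.1,-0.5],[0,0,-0.3],[0,0,-0.05],[0,0,-0.05],[0,0,-0.05]], "rotation": [[0,0,0],[0.004,0.004,0],[0.004,0.005,0],[0,0,0],[0,0,0],[0,0,0],[0,0,0]], "claw": [3.5,3.5,3.5,3.5,1,1,1], "squeeze": 80}}

```text
time_s: 3.8
position: [0.5063, -0.2875, 0.0205]
tool_rot: [[-0.0, 0.969, 0.247], [0.0, 0.247, -0.969], [-1.0, -0.0, -0.0]]
ft_force: [-2.8, 1.9, 7.7]
grip_width: 0.0172
```

Call:
{"name": "play_rows", "arguments": {"travel": [[0,0,0.05],[0,0,0.3],[0,0,0.5],[0,0,0.5],[0,0,0.5]], "rotation": [[0,0,0],[0,0,0],[0,0,0],[0,0,0],[0,0,0]], "claw": [1,1,1,1,1]}}

```text
time_s: 4.22
position: [0.5053, -0.2867, 0.0385]
tool_rot: [[-0.004, 0.969, 0.247], [0.003, 0.247, -0.969], [-1.0, -0.003, -0.004]]
ft_force: [0.3, 0.6, -2.2]
grip_width: 0.0165
```

```bash
python3 - <<'E'
from rig import env
import cv2
o=env.observe()
cv2.imwrite("pics/s4.png",env.get_image("scene")[150:390,180:500,::-1].repeat(2,0).repeat(2,1))
print(o["position"],o["tool_rot"].round(4),o["ft_force"],o["wrist_torque"],o["grip_width"],o["time_s"])
E
```

```text
[ 0.505275   -0.28666872  0.0384831 ] [[-0.0037  0.969   0.2468]
 [ 0.0032  0.2469 -0.969 ]
 [-1.     -0.0028 -0.004 ]] [ 0.3384464   0.64047957 -2.22484707] [-0.05266801 -0.03541351  0.02881872] 0.016453327170436276 4.2167
```

View pics/s4.png

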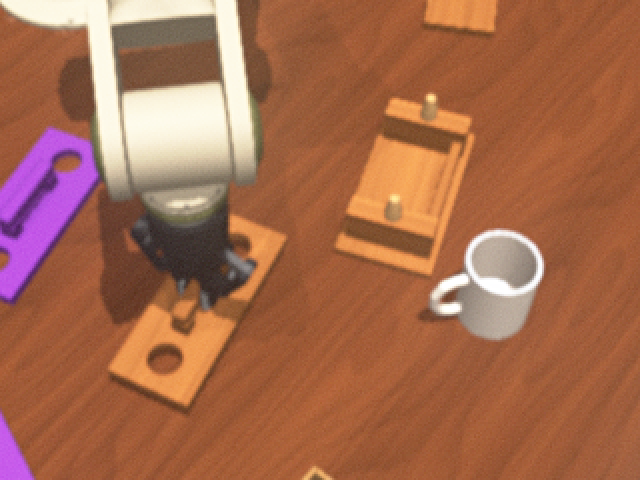

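Scene view: the board hangs off the table, level, with its shadow detached, and Fz is -2.2 N (about 0.23 kg). I lift it clear.

Call:
{"name": "play_rows", "arguments": {"travel": [[0,0,1.5],[0,0,2],[0,0,2],[0,0,2],[0,0,2],[0,0,1.5],[0,0,0],[0,0,0]], "rotation": [[0,0,0],[0,0,0],[0,0,0],[0,0,0],[0,0,0],[0,0,0],[0,0,0],[0,0,0]], "claw": [1,1,1,1,1,1,1,1]}}

```text
time_s: 4.93
position: [0.5046, -0.2861, 0.1556]
tool_rot: [[-0.003, 0.969, 0.247], [0.002, 0.247, -0.969], [-1.0, -0.002, -0.003]]
ft_force: [0.3, 0.5, -2.9]
grip_width: 0.0166
```

```bash
python3 - <<'E'
from rig import env
import cv2,pickle
o=env.observe(); i=env.camera_info("wrist")
cv2.imwrite("pics/w5.png",env.get_image("wrist")[:,:,::-1])
j=env.camera_info("top")
cv2.imwrite("pics/t5.png",cv2.resize(env.get_image("top")[150:280,230:450,::-1],None,fx=3.5,fy=3.5,interpolation=cv2.INTER_CUBIC))
pickle.dump((o,i,j),open("w5.pkl","wb"))
print(o["position"],o["tool_rot"].round(4),o["ft_force"],o["wrist_torque"],o["grip_width"],o["time_s"])
E
```

```text
[ 0.50458799 -0.28605408  0.155558  ] [[-0.0027  0.969   0.2469]
 [ 0.0023  0.2469 -0.969 ]
 [-1.     -0.002  -0.0029]] [ 0.32386654  0.48324624 -2.90741779] [0.024511   0.04464252 0.07393111] 0.016571678927177973 4.9333
```

View pics/w5.png

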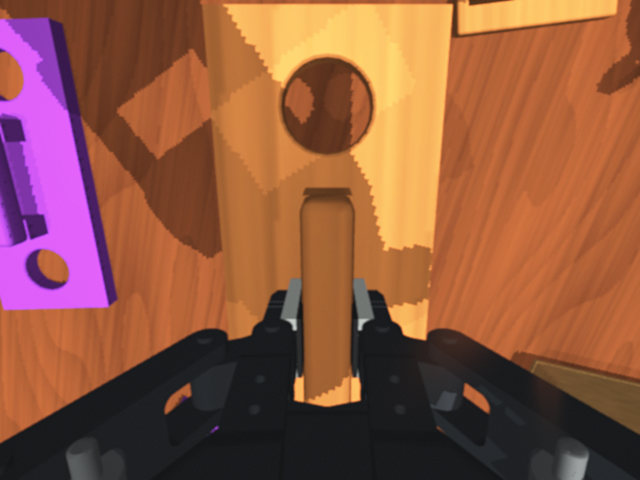

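View pics/t5.png

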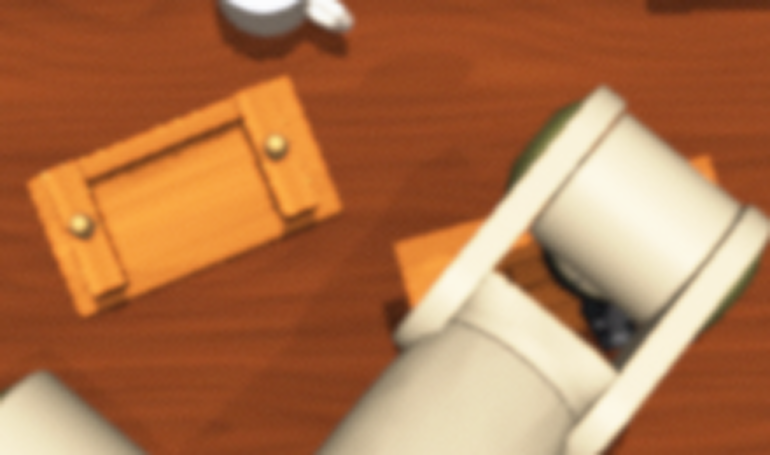

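```bash
python3 - <<'E'
from h import *
import pickle
o,W,T=pickle.load(open("w5.pkl","rb"))
z=o["position"][2]-.0205+.014
h=bp(W,(327,105),z); l=bp(W,(281.5,105),z); r=bp(W,(372.5,105),z)
print("hole",h,"diam",np.linalg.norm(l-r))
a,b=bp(W,(203,3),z),bp(W,(453,4),z);c,d=bp(W,(226,310),z),bp(W,(428,310),z)
print("width",np.linalg.norm(a-b),np.linalg.norm(c-d))
for p,q in((a,c),(b,d)):
    v=p-q;print("side ang",math.degrees(math.atan2(v[1],v[0])))
v=b-a;print("end ang",math.degrees(math.atan2(v[1],v[0]))+90)
re=bp(W,(327,187),z+.018+.018)
ang=math.radians(104.3);u=np.array([math.cos(ang),math.sin(ang),0])
print("centre from hole",h-.075*u," from end",(a+b)/2-.11*u,"TCP",o["position"])
tool=o["tool_rot"]; print("jaw ang",math.degrees(math.atan2(tool[1,1],tool[0,1])))
E
```

```text
hole [ 0.4844785  -0.20910145  0.149058  ] diam 0.03479386153192535
width 0.08927403861181893 0.0901052426132154
side ang 103.93808642978553
side ang 104.33222033525222
end ang 104.06925074729547
centre from hole [ 0.50300343 -0.28177763  0.149058  ]  from end [ 0.50351059 -0.28240057  0.149058  ] TCP [ 0.50458799 -0.28605408  0.155558  ]
jaw ang 14.291639997908286
```

Call:
{"name": "play_rows", "arguments": {"travel": [[0.3,1,0],[0.6,2.2,0],[0.6,2.4,0],[0.6,2.4,0],[0.6,2.4,0],[0.6,2.4,0],[0.6,2.4,0],[0.6,2.4,0],[0.6,2.4,0],[0.6,2.4,0],[0.4,1.2,0],[0,0,0]], "rotation": [[0,0,0.01],[0,0,0.01],[0,0,0.01],[0,0,0.01],[0,0,0.01],[0,0,0.01],[0,0,0.01],[0,0,0.01],[0,0,0.01],[0,0,0.01],[0,0,0.01],[0,0,0]], "claw": [1,1,1,1,1,1,1,1,1,1,1,1]}}

```text
time_s: 6.03
position: [0.5616, -0.0298, 0.1406]
tool_rot: [[-0.027, 0.933, 0.36], [0.015, 0.361, -0.933], [-1.0, -0.02, -0.023]]
ft_force: [-0.2, 0.1, -2.4]
grip_width: 0.0167
```

Call:
{"name": "play_rows", "arguments": {"travel": [[0.7,0.5,0.7],[0.6,0.4,0.5],[0,0,0],[0,0,0]], "rotation": [[-0.008,-0.014,-0.003],[-0.007,-0.013,-0.003],[0,0,0],[0,0,0]], "claw": [1,1,1,1]}}

```text
time_s: 6.37
position: [0.575, -0.0193, 0.1518]
tool_rot: [[-0.001, 0.935, 0.355], [-0.001, 0.355, -0.935], [-1.0, -0.001, 0.001]]
ft_force: [0.4, -0.5, -2.7]
grip_width: 0.0165
```

```bash
cat > snap.py <<'E'
from rig import env
import cv2,pickle,sys
n=sys.argv[1]
o=env.observe(); i=env.camera_info("wrist")
cv2.imwrite(f"pics/w{n}.png",env.get_image("wrist")[:,:,::-1])
cv2.imwrite(f"pics/s{n}.png",cv2.resize(env.get_image("scene")[150:330,280:500,::-1],None,fx=3.3,fy=3.3,interpolation=cv2.INTER_CUBIC))
pickle.dump((o,i,env.camera_info("scene")),open(f"w{n}.pkl","wb"))
print(o["position"],o["tool_rot"].round(4),o["ft_force"],o["wrist_torque"],o["grip_width"],o["time_s"])
E
python3 snap.py 6
```

```text
[ 0.57495691 -0.01927245  0.15181449] [[-6.000e-04  9.348e-01  3.551e-01]
 [-1.200e-03  3.551e-01 -9.348e-01]
 [-1.000e+00 -1.000e-03  9.000e-04]] [ 0.39917376 -0.53194582 -2.68847642] [0.01369919 0.01088192 0.04791638] 0.016459869605694552 6.3667
```

View pics/w6.png

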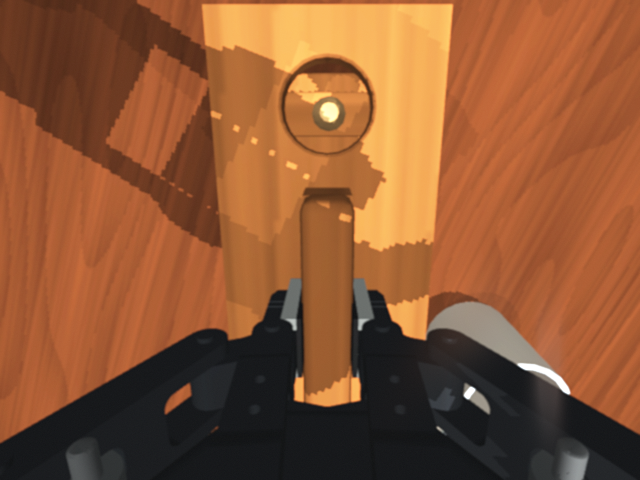

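View pics/s6.png

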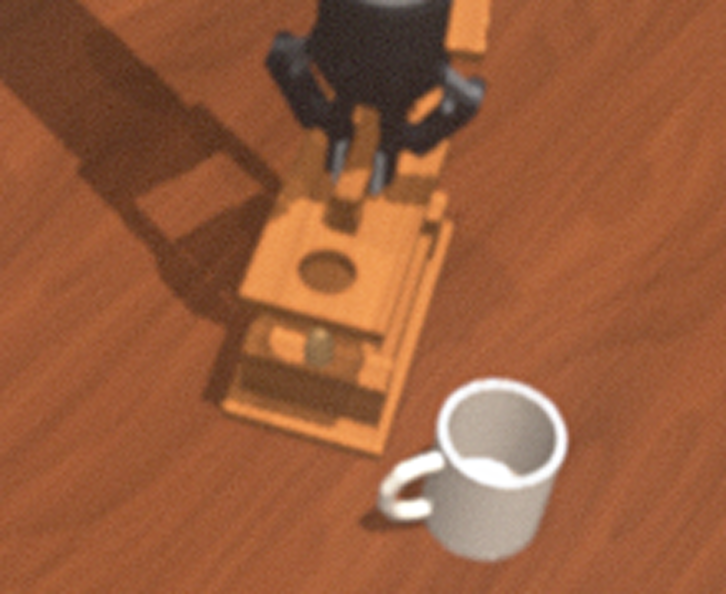

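Wrist view: the far peg tip (329,110) shows well inside the hole (centre about 327,105). Scene crop: the near hole is at (328,272). I compute both offsets.

```bash
python3 - <<'E'
from h import *
import pickle
o,W,S=pickle.load(open("w6.pkl","rb"))
z=o["position"][2]-.0205+.014
H1=bp(W,(327,105),z);P1=bp(W,(329,110),.087)
sc=lambda p:((p[0]+.5)/3.3-.5+280,(p[1]+.5)/3.3-.5+150)
H2=bp(S,sc((328,272)),z);P2=bp(S,sc((319,333)),.087)
print("far hole",H1,"peg",P1,"d",P1-H1); print("near hole",H2,"peg",P2,"d",P2-H2)
d=H1-H2;print("spacing",np.linalg.norm(d),math.degrees(math.atan2(d[1],d[0])))
d=P1-P2;print("pegs",np.linalg.norm(d),math.degrees(math.atan2(d[1],d[0])))
E
```

```text
far hole [0.54640572 0.05497007 0.14531449] peg [0.54701125 0.05625313 0.087     ] d [ 0.00060552  0.00128306 -0.05831449]
near hole [ 0.60036447 -0.0885899   0.14531449] peg [ 0.60131432 -0.0913824   0.087     ] d [ 0.00094985 -0.0027925  -0.05831449]
spacing 0.15336561740665436 110.59933519263173
pegs 0.1573056694780839 110.19445492405929
```

Both holes are within about 3 mm of their pegs, against 8 mm of clearance. I lower in stages.

Call:
{"name": "play_rows", "arguments": {"travel": [[0.05,0,-1],[0,0,-1],[0,0,-1],[0,0,-0.7],[0,0,0]], "rotation": [[0,0,0],[0,0,0],[0,0,0],[0,0,0],[0,0,0]], "claw": [1,1,1,1,1]}}

```text
time_s: 6.88
position: [0.5742, -0.0216, 0.11]
tool_rot: [[-0.003, 0.936, 0.352], [-0.001, 0.352, -0.936], [-1.0, -0.003, -0.0]]
ft_force: [-0.3, 0.1, -2.9]
grip_width: 0.0171
```

```bash
python3 snap.py 7
```

```text
[ 0.57420449 -0.02155315  0.10997506] [[-2.800e-03  9.362e-01  3.516e-01]
 [-8.000e-04  3.516e-01 -9.362e-01]
 [-1.000e+00 -2.900e-03 -2.000e-04]] [-0.31829238  0.13577449 -2.86883657] [0.0178623  0.0514039  0.01665449] 0.01708642074416956 6.8833
```

View pics/w7.png

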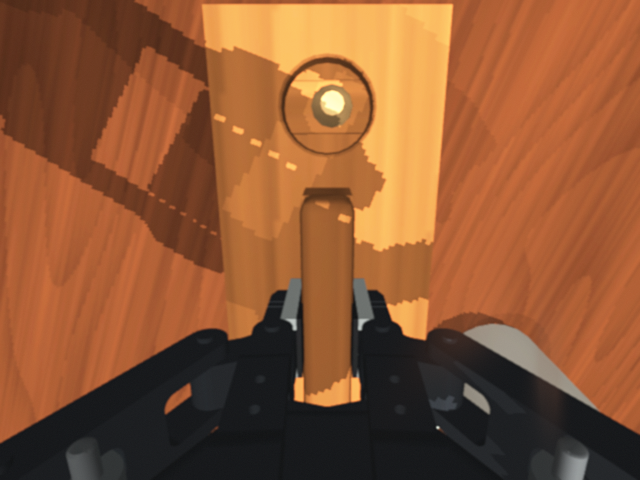

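View pics/s7.png

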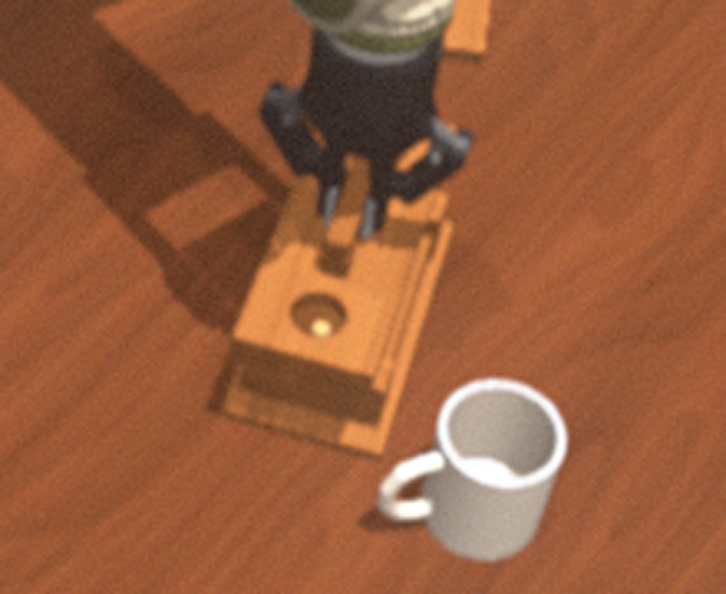

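Both pegs show inside the holes: far peg (332,103) against hole (327,105), near peg visible at (320,327). I nudge about 2 mm and continue down.

Call:
{"name": "play_rows", "arguments": {"travel": [[0.15,0.1,-0.4],[0.05,0.05,-0.6],[0,0.05,-0.6],[0,0.05,-0.6],[0,0,-0.2]], "rotation": [[0,-0.002,0.003],[0,0,0],[0,0,0],[0,0,0],[0,0,0]], "claw": [1,1,1,1,1]}}

```text
time_s: 7.4
position: [0.578, -0.0191, 0.0868]
tool_rot: [[0.005, 0.935, 0.355], [-0.002, 0.355, -0.935], [-1.0, 0.004, 0.004]]
ft_force: [0.4, -0.2, -1.5]
grip_width: 0.0168
```

```bash
python3 snap.py 8
```

```text
[ 0.57799906 -0.01906349  0.08679197] [[ 0.0051  0.9349  0.3548]
 [-0.0021  0.3548 -0.9349]
 [-1.      0.004   0.0038]] [ 0.43446738 -0.21808963 -1.52077312] [ 0.01644107 -0.01282531 -0.02038746] 0.016825281124117176 7.4
```

View pics/w8.png

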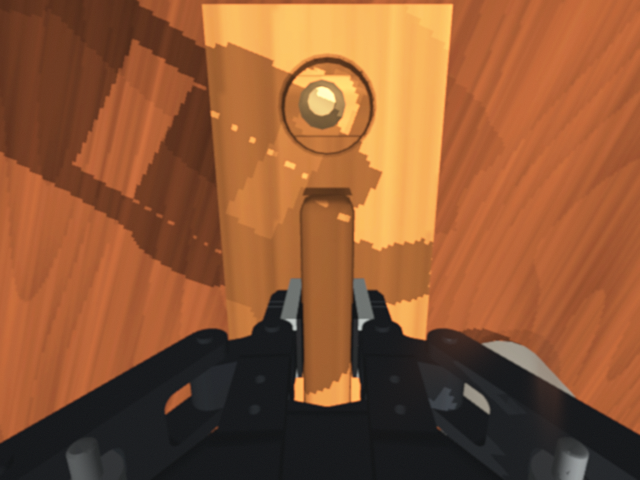

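View pics/s8.png

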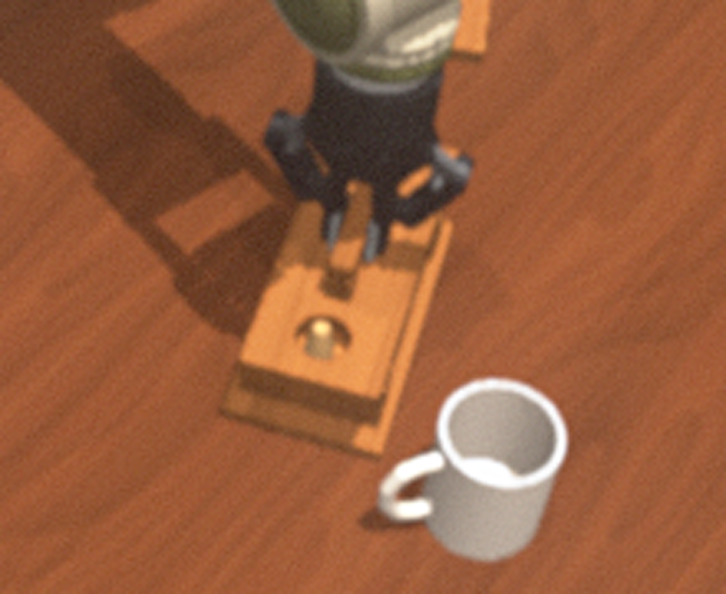

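Both pegs are in the holes (far peg 322,102 against hole 327,105, about 2 mm off). About 9 mm remain, so I go slowly and watch the force.

Call:
{"name": "play_rows", "arguments": {"travel": [[-0.1,0,-0.2],[0,0,-0.25],[0,0,-0.25],[0,0,-0.1]], "rotation": [[0.002,0.005,0],[0,0,0],[0,0,0],[0,0,0]], "claw": [1,1,1,1]}}

```text
time_s: 7.83
position: [0.5775, -0.0193, 0.0793]
tool_rot: [[0.001, 0.935, 0.355], [-0.0, 0.355, -0.935], [-1.0, 0.001, 0.001]]
ft_force: [-0.2, -0.1, -2.2]
grip_width: 0.0169
```

Call:
{"name": "play_rows", "arguments": {"travel": [[-0.1,0,-0.1],[0,0,-0.1],[0,0,-0.05]], "rotation": [[0,0,0],[0,0,0],[0,0,0]], "claw": [1,1,1]}}

```text
time_s: 8.08
position: [0.5764, -0.0193, 0.0774]
tool_rot: [[0.002, 0.935, 0.355], [-0.001, 0.355, -0.935], [-1.0, 0.002, 0.001]]
ft_force: [-1.7, 0.9, 5.7]
grip_width: 0.017
```

Contact: Fz rose from -2.2 N to +5.7 N at TCP z = 0.0774, where 0.0775 was predicted. I look before letting go.

```bash
python3 snap.py 9
```

```text
[ 0.57640514 -0.01933917  0.07743319] [[ 1.900e-03  9.349e-01  3.548e-01]
 [-6.000e-04  3.548e-01 -9.349e-01]
 [-1.000e+00  1.500e-03  1.200e-03]] [-1.72223909  0.8963793   5.65427592] [0.08019707 0.51978287 0.00226506] 0.017043428142536975 8.0833
```

View pics/s9.png

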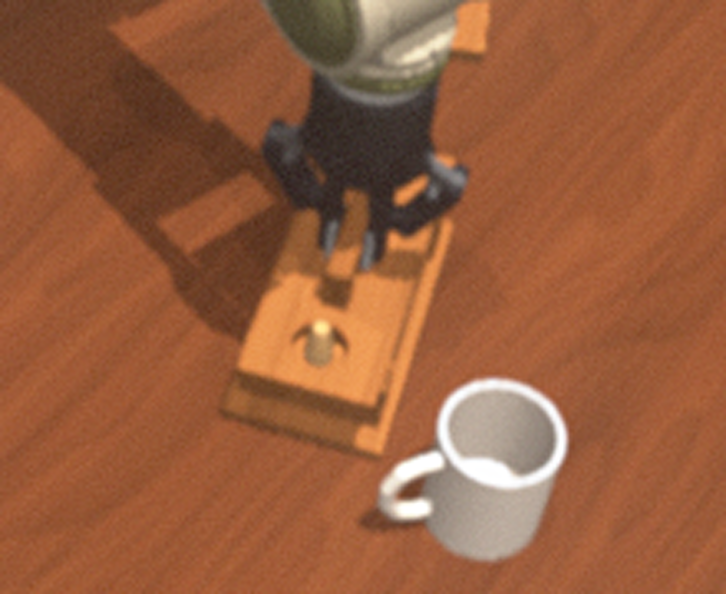

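View pics/w9.png

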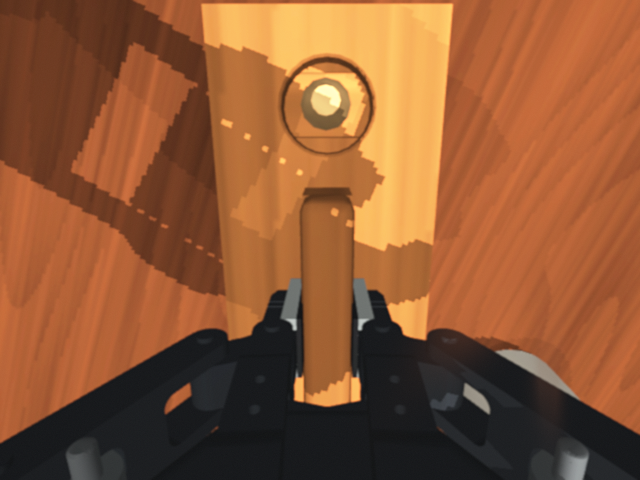

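The far peg (326,101) is centred in its hole, and the near peg stands through the board at (320,342). The board rests on the uprights, so I release with the arm held still.

Call:
{"name": "play_rows", "arguments": {"travel": [[0,0,0],[0,0,0],[0,0,0],[0,0,0],[0,0,0],[0,0,0]], "rotation": [[0,0,0],[0,0,0],[0,0,0],[0,0,0],[0,0,0],[0,0,0]], "claw": [2.2,2.8,3.5,4.5,5,5]}}

```text
time_s: 8.68
position: [0.5773, -0.0196, 0.0777]
tool_rot: [[0.005, 0.935, 0.355], [-0.001, 0.355, -0.935], [-1.0, 0.004, 0.003]]
ft_force: [0.3, -0.4, -1.1]
grip_width: 0.05
```

Call:
{"name": "play_rows", "arguments": {"travel": [[0,0,0.5],[0,0,1],[0,0,2],[0,0,3],[0,0,3],[0,0,3],[0,0,2],[0,0,0]], "rotation": [[0,0,0],[0,0,0],[0,0,0],[0,0,0],[0,0,0],[0,0,0],[0,0,0],[0,0,0]], "claw": [5,5,5,5,5,5,5,5]}}

```text
time_s: 9.35
position: [0.5753, -0.019, 0.2338]
tool_rot: [[0.004, 0.935, 0.355], [-0.001, 0.355, -0.935], [-1.0, 0.004, 0.002]]
ft_force: [0.6, 0.4, -0.4]
grip_width: 0.0502
```

```bash
python3 snap.py 10
```

```text
[ 0.57526208 -0.01904152  0.23379548] [[ 0.0042  0.935   0.3547]
 [-0.001   0.3547 -0.935 ]
 [-1.      0.0036  0.0025]] [ 0.5676254   0.40314469 -0.37100145] [-0.02190833 -0.08411937 -0.03996549] 0.050187557536190704 9.35
```

View pics/w10.png

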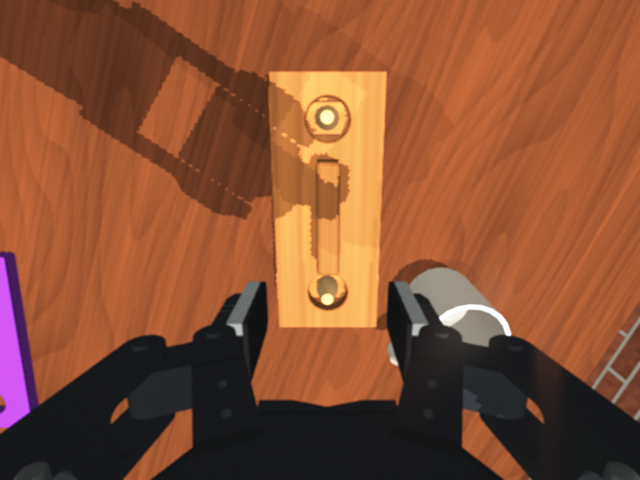

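View pics/s10.png

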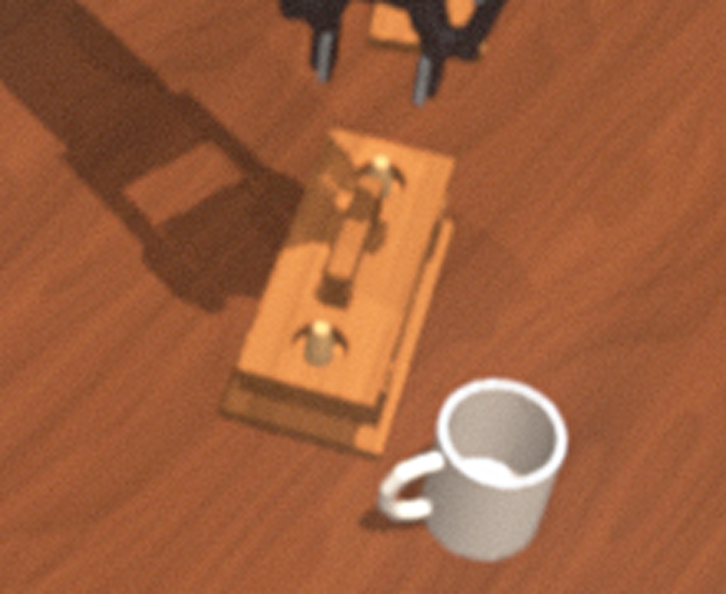

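```bash
python3 - <<'E'
from h import *
import pickle,cv2,numpy as np
o,W,S=pickle.load(open("w10.pkl","rb"))
P=np.array([bp(W,p,.071) for p in[(269,72),(386,71),(377,327),(279,327)]])
print("board",P.mean(0),[np.linalg.norm(P[i]-P[i-1]).round(4) for i in range(4)])
d=P[0]+P[1]-P[2]-P[3];print("ang",math.degrees(math.atan2(d[1],d[0])))
a,b=bp(W,(327,117),.087),bp(W,(327.5,299),.087);d=a-b
print("pegs",(a+b)/2,np.linalg.norm(d),math.degrees(math.atan2(d[1],d[0])))
from rig import env
im=env.get_image("top")[:,:,::-1]; cv2.imwrite("pics/t10.png",im)
o=cv2.imread("pics/top0.png")
df=cv2.absdiff(im.copy(),o).max(2)
print("plain diff",df[230:310,98:200].mean(),"mug diff",df[118:165,284:335].mean())
E
```

```text
board [ 0.57506683 -0.01574643  0.071     ] [np.float64(0.2191), np.float64(0.0896), np.float64(0.22), np.float64(0.0912)]
ang 110.94178358988766
pegs [ 0.57410234 -0.01466257  0.087     ] 0.14947827566496447 110.95967770363852
plain diff 8.69718137254902 mug diff 17.165623696287025
```

View pics/t10.png

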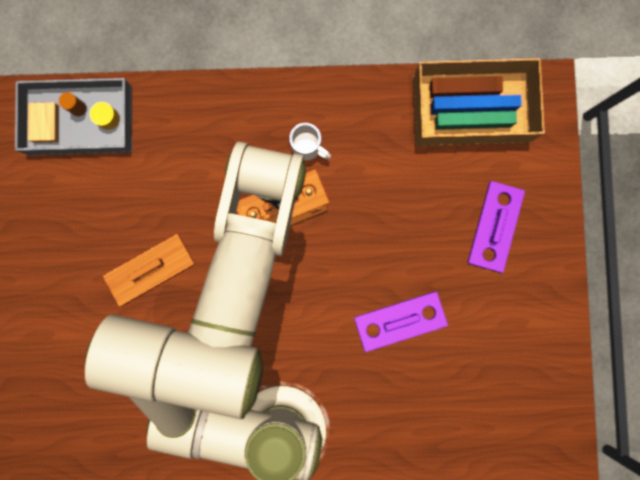

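The top view shows the plain board (148,269) and the mug (306,141) at their starting pixels. The board's measured size at the seated height (219.5 × 90 mm) fits the spec. Its centre is about 1.5 mm from the peg midpoint and its angle is within 0.1° of the pegs. I hand the job in.

```bash
python3 - <<'E'
from rig import env
print(env.close_job())
E
```

```text
the job is handed in; nothing more can be done
None
```

The board with two holes is seated on the stand with both pegs through its holes, and the job is handed in. I took it by its rail, lifted it well above the peg tips, turned it about 6.6° and lowered it in small steps. I let go only after the wrist force showed contact (Fz from -2.2 N to +5.7 N at the expected height).

- **Last checks:** The board's centre is about 1.5 mm from the midpoint of the pegs, and its direction matches theirs within 0.1°. It rests at the seated height, and the gripper is clear, with the TCP at z = 0.234 m. In the top view the plain board and the mug are at their starting pixels. The clock read about 9.5 s when I handed in.
- **What went differently:** The first grip was too shallow because the arm crept up about 3 mm while closing, so I opened, went deeper and regripped before lifting. The carry also dipped about 15 mm and tilted the board about 1.7°, which I corrected before lowering.
- **What disagreed:** The cameras differed by 2–3 mm on the same points, well inside the 8 mm hole clearance. The image-difference numbers for the plain board and mug were not zero. I put that down to lighting, noise and shadow, and relied on viewing the picture instead.

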